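# Catch a portion of mango cubes from the topping dispenser

## Robot

A 6-joint arm with a two-finger parallel gripper is mounted at the origin on the work surface. World frame = base frame: x ahead of the robot, y to its left, z up, the work surface at z = 0. Lengths are in m, angles in rad, forces in N, time in s.
With the tool pointing down it reaches from about 0.325 to 0.875 m from the base axis. Payload 4.4 kg.
Tool frame: the origin (TCP) lies on the mounting face of the last link; the fingertips stand 173 mm ahead of it and the grasp point (between the pads) lies 155 mm ahead of it; z points along the fingers, y is the line along which they close (so a half turn about z gives the same grasp; the last joint's range is limited). The gripper opens to 85 mm and grips with 20 to 120 N. Pads are 22 mm wide; open, the fingers measure 114 mm over their backs; the gripper's body (76 mm by 85 mm) begins 54 mm behind the grasp point. The pads swing forward as they close: fully open they stand 13 mm farther back than shut.
Start: joints at [-1.272, 0.207, 1.542, -0, 1.393, -0.15], TCP at [0.25, -0.518, 0.405] pointing down, gripper open.
Joint ranges: [-2.73, 2.73], [-0.86, 2.22], [0.23, 2.46], [-1.11, 4.25], [0.08, 2.63], [-2.82, 2.82]. Speed limits (rad/s): [2.79, 2.79, 3.14, 3.14, 3.14, 3.14].

## Interface

Orientations are given as a rotation vector (axis times angle).
In Python, from bench import sensors, grab_frame, calibration, job gives the robot as it stands.
- The arm moves only by the tool play_rows, never from a script. Its argument "moves" is a list of rows, each a list of 6 numbers: the shift along the tool's x, y, z in mm, then the turn, a rotation vector about the tool's x, y, z in rad. A call has 1 to 12 rows; each row shifts and turns the commanded pose from where the row before left it, along the tool's axes as they then stand; what a row does not reach is not made up. A row lasts 1/10 s, in which the tool goes at most 50 mm and 8.59 degrees, less where a joint would pass 70% of its speed; a pose out of reach is approached as far as the arm can. A call is refused whole if a number of a shift passes 50 or a number of a turn 0.15, either way. A call with a gripper value outside its range is refused whole. "fingers" is the closure, from -1 (fully open) to 1 (shut), set as the call begins (left out, the last holds). The fingers move at their own pace and stop on an object; the grip force is fixed at half the most. Time passes only in rows, so rows that do not move let the fingers close. It gives the time, the measured TCP pose, the force, the opening and the grip force at its end, in the units of the state.
- sensors.get_obs(): the state, without advancing time (a new reading comes with each control period).
- grab_frame(name): name is "side" or "top"; returns (picture, depth): 384x512x3 uint8, red, green, blue; 384x512 float32, m along the optical axis (not along the pixel's ray), 0 where there is no reading.
- calibration(name): a dict with "camera_matrix" (3x3 intrinsics, pixels), "xyz" and "attitude" of the camera in the world. Camera axes: x right, y down, z forward; pixel columns grow to the right and rows downward; lengths in m; the calibration is good to about 2 mm. A picture is of the moment at which its call begins. calibration takes no time and is no camera call.
- job.close_job(): hands the job in; it is judged then, once.
The state is a dict: "time": time; "joints": joint angles; "joint_vel": joint speeds; "effort": joint torques, N m; "ee_pos": TCP position; "tcp_rot": TCP orientation; "wrist_force": force on the tool from outside, world axes, zero at the start; "ft_torque": the same for the moment, N m; "grip_width": finger opening in m; "gripper_force": force on a finger pad.
Only numpy, scipy, OpenCV 4.12 (cv2) and the standard library are available. Lean on these libraries where they do the work, as an engineer would, in place of code of your own. Each camera call takes 0.05 s, during which the arm holds its last target. There are 200 camera calls.

## Task

Lift the steel catch pan out of its dock by its body, set it down on the blue mat and let go; then take it again by its black handle and hold it up in the dispenser's bay, pushing the red paddle in with the pan's end until all four mango cubes have slid off the chute into it. Stand the pan, with all four cubes in it, upright back on the blue mat and let go. Do not touch the cubes with the gripper or disturb the other things on the counter.

Things in the scene. Friction and masses are not known exactly. Their poses are not given: they have to be found in the camera images.
- pan: Catch pan: open steel pan 110 mm long (x), 64 wide (y), 48 high, walls and floor 4, about 0.16 kg; straight black handle 14 wide, 26 to 46 above the underside, along -x from x = -55 to -166. Origin: centre of the underside of the pan itself, without handle; z up. At the start it stands on the counter, handle sunk in the grey dock's slot.
- pan_handle (a point): Point in the pan's handle to grip it by when holding it under the chute: x = -125 mm, y = 0, 36 mm above the pan's underside. Axes as the pan's.
- dock: Fixed grey dock, 104 mm long (x), 46 wide, 64 high; slot along x 24 wide, open above and at +x, floor 18 high. No room for fingers beside the handle: take the docked pan by its body across its 64 mm width and lift it straight up. Origin: centre of underside; the docked pan's origin lies 119 mm along +x.
- mat: Fixed blue mat on the counter, 240 mm (its x) by 160 mm (its y), 3 mm thick. Origin: centre of its underside.
- dispenser: Fixed blue dispenser, open front at -x. Origin: on the counter below the closed paddle's face. Drip tray x -110 to 170 mm, 130 wide, 12 high. Pan bay between clear side panels (inner faces y +-50, x -100 to 115, 60 to 190 up); clear hood over its front (x -104 to -22, underside 146 up): keep the gripper outside it. Aluminium chute falls at 40 deg towards -x, lip underside 113 up.
- chute_lip (a point): Middle of the chute floor's lower edge, 118 mm above the counter, at dispenser x = 10 mm; the cubes drop off here moving towards the dispenser's -x and land 20 to 60 mm further that way.
- paddle_face (a point): Centre of the red paddle's face (56 mm wide, 74 to 112 above the counter), which looks to the dispenser's -x and moves with the paddle; at dispenser x = 0 when closed. The pan's +x end wall pushes it: hold the pan level, its underside 30 to 60 mm above the counter (standing on the tray it passes below).
- paddle (a joint): How far the paddle is pushed in (m), along the dispenser's +x: 0 closed, 0.025 at its stop; sprung, 1 to 5 N. It lifts the orange gate at the chute's lip 1.4 times as far; the cubes run from about 0.020 on, and the gate drops again when the paddle is let go.
- mango1: Frozen mango cube 1, yellow, 22 mm, 12 g, loose; at the start waiting in the chute, number 1 from the gate. Origin: its centre.
- mango2: Frozen mango cube 2, yellow, 22 mm, 12 g, loose; at the start waiting in the chute, number 2 from the gate. Origin: its centre.
- mango3: Frozen mango cube 3, yellow, 22 mm, 12 g, loose; at the start waiting in the chute, number 3 from the gate. Origin: its centre.
- mango4: Frozen mango cube 4, yellow, 22 mm, 12 g, loose; at the start waiting in the chute, number 4 from the gate. Origin: its centre.
- tub: Bystander: clear plastic round tub, 104 mm across, 62 mm high, loose. Origin: centre of its underside.
- jar: Bystander: amber glass jar with steel cap, 66 mm across, 100 mm high, loose. Origin: centre of its underside.
- spoon: Bystander: spoon 170 mm long lying flat, loose; it lies along its x axis. Origin: near its middle, on the underside.
- cup: Bystander: blue ceramic cup, 76 mm across, 85 mm high, loose. Origin: centre of its underside.
- bowl: Bystander: white ceramic bowl, 110 mm across, 50 mm high, loose. Origin: centre of its underside.
- syrup: Bystander: red squeeze bottle with white cap, 56 mm across, 150 mm high, loose. Origin: centre of its underside.
There are look-alikes about, which are no part of the job. Leave any pink look-alike of the mango4 alone.

How it is judged:
On the way, in this order (a step that is already met when the one before it is completed fails the run):
1. the empty pan has been set down upright on the blue mat and let go (x of pan in the frame of mat between -0.11 and 0.11 m and y of pan in the frame of mat between -0.07 and 0.07 m and height (world z) of pan below 0.01 m and angle between pan's own z axis and vertical below 0.08 rad and contact force between the fingers and pan below 0.1 N), for 0.2 s.
2. the pan is held by the gripper clear of the counter with all four cubes in it (x of mango1 in the frame of pan between -0.055 and 0.055 m and y of mango1 in the frame of pan between -0.032 and 0.032 m and z of mango1 in the frame of pan between 0 and 0.055 m and x of mango2 in the frame of pan between -0.055 and 0.055 m and y of mango2 in the frame of pan between -0.032 and 0.032 m and z of mango2 in the frame of pan between 0 and 0.055 m and x of mango3 in the frame of pan between -0.055 and 0.055 m and y of mango3 in the frame of pan between -0.032 and 0.032 m and z of mango3 in the frame of pan between 0 and 0.055 m and x of mango4 in the frame of pan between -0.055 and 0.055 m and y of mango4 in the frame of pan between -0.032 and 0.032 m and z of mango4 in the frame of pan between 0 and 0.055 m and height (world z) of pan above 0.025 m and contact force between the fingers and pan above 1 N), for 0.2 s.
At the end, for the whole second after the job is handed in: The pan stands upright (within 0.08 rad) on the blue mat, its centre over the mat (within 110 mm along and 70 mm across the mat's centre) and at rest, not touched by the fingers, with all four mango cubes at rest inside it (all of step 1 and x of mango1 in the frame of pan between -0.055 and 0.055 m and y of mango1 in the frame of pan between -0.032 and 0.032 m and z of mango1 in the frame of pan between 0 and 0.055 m and x of mango2 in the frame of pan between -0.055 and 0.055 m and y of mango2 in the frame of pan between -0.032 and 0.032 m and z of mango2 in the frame of pan between 0 and 0.055 m and x of mango3 in the frame of pan between -0.055 and 0.055 m and y of mango3 in the frame of pan between -0.032 and 0.032 m and z of mango3 in the frame of pan between 0 and 0.055 m and x of mango4 in the frame of pan between -0.055 and 0.055 m and y of mango4 in the frame of pan between -0.032 and 0.032 m and z of mango4 in the frame of pan between 0 and 0.055 m and linear speed of pan below 0.02 m/s and linear speed of each of mango1, mango2, mango3, mango4 below 0.03 m/s).
It fails at once if the gripper touches a mango cube (contact force between the fingers and mango1 above 0.3 N or contact force between the fingers and mango2 above 0.3 N or contact force between the fingers and mango3 above 0.3 N or contact force between the fingers and mango4 above 0.3 N).
It fails at once if a bystander is moved more than 40 mm or tipped over (distance of any of tub, jar, spoon, cup, bowl, syrup from where it was at the start of the episode above 0.04 m or angle between any of tub, jar, spoon, cup, bowl, syrup's own z axis and vertical above 0.5 rad).
It also fails if it takes over 54 s, if anything falls off the work surface, if the arm or the gripper's body presses on something with over 40 N, if the wrist force passes 120 N, or if a joint passes its speed limit or range.

## Working session

There is one attempt and no reset: what is moved stays moved. The work goes in short steps, Python scripts to look and compute and a tool call to move; the robot and the scene stay as the last step left them, time stands still between calls to the robot, and variables do not carry over. Pictures are saved under pics/ and viewed, at most 10 in all, crops included, and the job is handed in when it is done.

Besides the shell and the picture viewer there is one more tool, called after ">>>" by a JSON object that holds its "api" and its "payload". play_rows: Moves the arm, as the interface text tells. Its arguments: {"type":"object","properties":{"moves":{"type":"array"},"fingers":{"type":"number"}},"required":["moves"]}

```bash
mkdir -p pics; cat > h.py <<'E'
import numpy as np, cv2
from scipy.spatial.transform import Rotation as R
from bench import sensors, grab_frame, calibration, job
def att(a):
    a=np.array(a,float)
    return a if a.shape==(3,3) else R.from_rotvec(a).as_matrix()
def cloud(n,save=None):
    im,d=grab_frame(n); c=calibration(n); K=np.array(c["camera_matrix"])
    v,u=np.mgrid[:384,:512]
    p=np.stack([(u-K[0,2])/K[0,0]*d,(v-K[1,2])/K[1,1]*d,d],-1)@att(c["attitude"]).T+np.array(c["xyz"])
    p[d==0]=np.nan
    if save: cv2.imwrite(save,im[:,:,::-1])
    return im,p
E
python3 - <<'E'
from h import *
for n in("top","side"):
    im,p=cloud(n,f"pics/{n}0.png"); np.savez(f"{n}0.npz",im=im,p=p); print(calibration(n))
o=sensors.get_obs();print(o)
E
```

```text
{'camera_matrix': array([[495.49837151,   0.        , 256.71380635],
       [  0.        , 495.49837151, 184.84584467],
       [  0.        ,   0.        ,   1.        ]]), 'xyz': array([ 0.32788214, -0.00418613,  1.2629161 ]), 'attitude': array([-2.18064925,  2.03353114, -0.21792744])}
{'camera_matrix': array([[480.81089794,   0.        , 255.8969912 ],
       [  0.        , 480.81089794, 199.04064922],
       [  0.        ,   0.        ,   1.        ]]), 'xyz': array([0.52773386, 0.95833477, 0.98364491]), 'attitude': array([-0.02108735,  2.86140854, -1.28936665])}
{'time': 0.1, 'joints': array([-1.27150223e+00,  2.07371252e-01,  1.54282615e+00, -2.57857744e-06,
        1.39349032e+00, -1.50516699e-01]), 'joint_vel': array([-5.48420657e-04, -4.03911693e-04, -2.91208830e-03, -9.92781565e-04,
        6.93110624e-04,  9.35574308e-05]), 'effort': array([-4.57476417e-04, -3.84087789e+01, -2.92549825e+01, -3.10856494e-04,
        4.83607393e-03,  4.57265202e-06]), 'ee_pos': array([ 0.24989041, -0.51749721,  0.40361364]), 'tcp_rot': array([-3.06043566e+00, -7.00154398e-01,  2.48391896e-04]), 'wrist_force': array([ 0.13629512, -0.17749498,  0.33359659]), 'ft_torque': array([-0.02359111, -0.04230798,  0.00682581]), 'gripper_force': 0.0, 'grip_width': 0.08534195446685387}
```

View pics/top0.png

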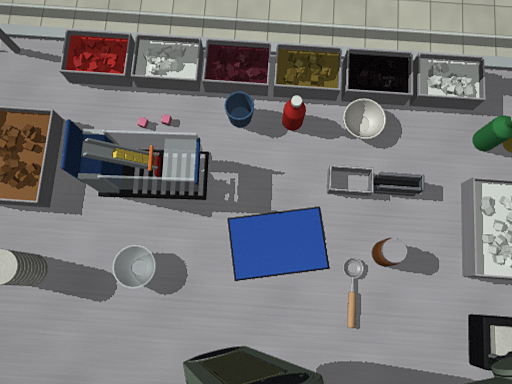

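View pics/side0.png

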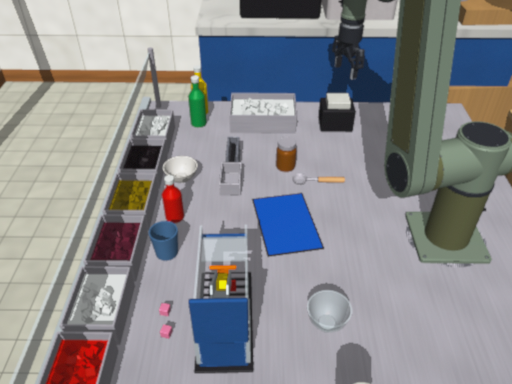

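Top view: the pan is at (352,180) with its handle towards the right in the dock at (398,183). The mat is at (278,243), the dispenser at (140,162) with its front open to the right, and the pink look-alikes at (143,122) and (166,119). Things that could be taken for the pan: the grey ingredient bin (490,230), the bins along the top row, and the dock itself (398,183). My choice is the steel box at (352,180).

```bash
python3 - <<'E'
from h import *
f=np.load("top0.npz"); im,p=f["im"],f["p"]
def box(m,name):
    m=m.astype(bool); q=p[m]; q=q[~np.isnan(q[:,0])]
    r=cv2.minAreaRect((q[:,:2]*1000).astype(np.float32)); print(name,len(q),r,"z",np.percentile(q[:,2],[2,50,98]).round(4))
def reg(u0,u1,v0,v1,z0,z1,c=None):
    m=np.zeros(im.shape[:2],bool); m[v0:v1,u0:u1]=1
    m&=(p[...,2]>z0)&(p[...,2]<z1)
    return m if c is None else m&c
I=im.astype(int); blue=(I[...,2]>120)&(I[...,2]>I[...,0]+60)&(I[...,2]>I[...,1]+40)
box(reg(320,376,155,205,.040,.056),"panrim")
box(reg(372,430,160,205,.057,.072),"docktop")
box(reg(225,332,200,285,-.01,.012,blue),"mat")
print("table z",p[225,200:220,2].round(4))
box(reg(55,215,110,205,.007,.017),"tray")
for z in(.13,.15,.17,.19,.21,.23): box(reg(55,215,100,205,z,z+.02),f"disp{z}")
# height maps
h=cv2.resize(im[95:215,50:450],None,fx=2,fy=2,interpolation=cv2.INTER_CUBIC)
cv2.imwrite("pics/crop.png",h[:,:,::-1])
g=np.load("side0.npz"); P=g["p"]
cv2.imwrite("pics/crops.png",cv2.resize(g["im"][130:380,140:300],None,fx=2.4,fy=2.4,interpolation=cv2.INTER_CUBIC)[:,:,::-1])
for n,(u,v) in dict(panfront=(340,180),handle=(400,182),hood=(180,150),orange=(152,158),cube=(130,156),red=(158,165),slat=(175,180),tub=(135,265),cup=(238,108),syr=(293,112),bowl=(364,118)).items(): print(n,p[v,u].round(3))
E
```

```text
panrim 289 ((621.1165771484375, -228.12945556640625), (117.77033233642578, 65.81512451171875), 89.9725112915039) z [0.0402 0.0462 0.052 ]
docktop 333 ((619.698486328125, -347.2566223144531), (41.11396026611328, 110.79801940917969), 0.09242000430822372) z [0.0574 0.0626 0.0689]
mat 5416 ((451.259765625, -51.62298583984375), (152.0345916748047, 231.37164306640625), 11.274581909179688) z [-0.0024  0.0028  0.0079]
table z [-0.0037 -0.0003 -0.0017  0.0012 -0.0036 -0.0019 -0.0015 -0.0062 -0.0023
 -0.0018  0.0009  0.003  -0.0006 -0.0046  0.0005 -0.0049 -0.0033  0.0051
 -0.0007 -0.0029]
tray 1132 ((651.748291015625, 338.392578125), (241.248779296875, 409.6213073730469), 6.011099338531494) z [0.0071 0.0099 0.016 ]
disp0.13 531 ((606.37109375, 283.7064208984375), (109.87628936767578, 271.97296142578125), 2.8271915912628174) z [0.1306 0.1421 0.1499]
disp0.15 2131 ((606.44287109375, 283.6312255859375), (109.59375762939453, 271.9179382324219), 2.800253391265869) z [0.1505 0.155  0.1689]
disp0.17 1760 ((609.0545654296875, 286.3860168457031), (116.53694152832031, 268.63140869140625), 2.227336883544922) z [0.1708 0.1833 0.1897]
disp0.19 709 ((608.2564697265625, 286.62060546875), (110.45734405517578, 269.70208740234375), 2.1835737228393555) z [0.1901 0.1957 0.2093]
disp0.21 435 ((603.1942749023438, 373.0999450683594), (108.50517272949219, 86.59699249267578), 0.04018478840589523) z [0.2105 0.22   0.2294]
disp0.23 276 ((602.754638671875, 385.3686218261719), (63.06851577758789, 108.07577514648438), 89.28742218017578) z [0.2306 0.239  0.2492]
panfront [ 0.625 -0.205  0.002]
handle [ 0.621 -0.35   0.041]
hood [0.635 0.193 0.153]
orange [0.612 0.257 0.149]
cube [0.606 0.3   0.179]
red [0.609 0.252 0.097]
slat [0.558 0.193 0.177]
tub [ 0.37   0.302 -0.   ]
cup [0.803 0.076 0.005]
syr [ 0.763 -0.067  0.11 ]
bowl [ 0.799 -0.263  0.004]
```

View pics/crop.png

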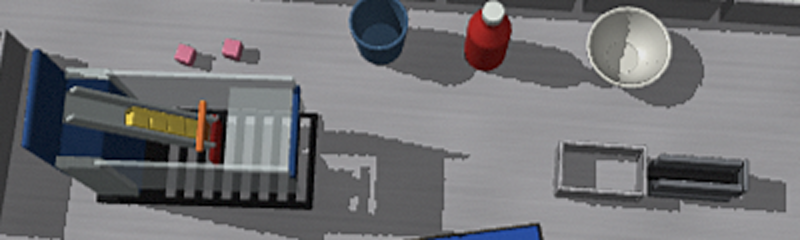

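View pics/crops.png

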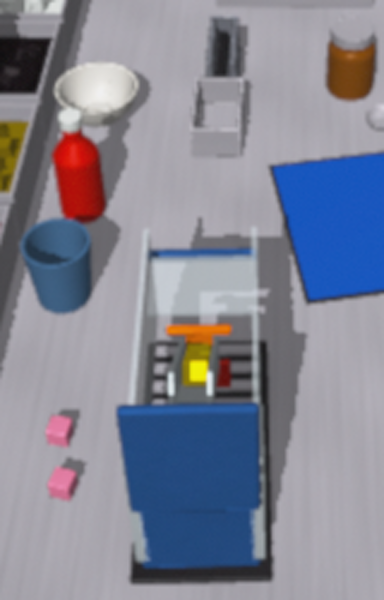

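The crops confirm it: the pan is the open steel box at crop (600,170), with its black handle in the dock to the right. The measured pan-to-dock distance of 119 mm and the sizes match the description. Next, the dispenser's pose.

```bash
python3 - <<'E'
from h import *
for n in("top","side"):
    f=np.load(n+"0.npz"); I=f["im"].astype(int); p=f["p"]; r,g,b=I[...,0],I[...,1],I[...,2]
    X,Y,Z=p[...,0],p[...,1],p[...,2]
    near=(X>.5)&(X<.7)&(Y>.1)&(Y<.45)
    for nm,m in dict(red=(r>100)&(g<60)&(b<60)&near&(Z>.06)&(Z<.13),orange=(r>180)&(g>70)&(g<150)&(b<80)&near,
      yellow=(r>170)&(g>140)&(b<90)&near,hood=near&(Z>.147)&(Z<.158)&(Y<.225),
      blue=near&(b>r+50)&(b>g+30)).items():
        q=p[m]
        if len(q)>4: print(n,nm,len(q),"mean",q.mean(0).round(4),"lo",np.percentile(q,3,0).round(4),"hi",np.percentile(q,97,0).round(4))
    for lo,hi in((.53,.58),(.63,.69)):
        m=(X>lo)&(X<hi)&(Y>.16)&(Y<.36)&(Z>.183)&(Z<.196); q=p[m]
        if len(q)>10:
            a=np.polyfit(q[:,1],q[:,0],1); res=q[:,0]-np.polyval(a,q[:,1]); k=abs(res)<.006; a=np.polyfit(q[k,1],q[k,0],1)
            print(n,"panel",k.sum(),"slope",a[0].round(4),"x@y=.25",np.polyval(a,.25).round(4),"y range",np.percentile(q[:,1],[2,98]).round(4),"std",q[k,0].std().round(4))
    q=p[(r>170)&(g>140)&(b<90)&near]
    if len(q)>10: print("cube line",np.polyfit(q[:,1],q[:,0],1))
    m=(b>120)&(b>r+60)&(b>g+40)&(X>.3)&(X<.6)&(Y<.15)&(Y>-.25)&(Z<.02)
    m=cv2.morphologyEx(m.astype(np.uint8),cv2.MORPH_OPEN,np.ones((5,5))).astype(bool)
    print(n,"mat",cv2.minAreaRect((p[m][:,:2]*1000).astype(np.float32)))
    for nm,x in dict(spoon=(.3,.45,-.27,-.15,.003,.03),jar=(.37,.5,-.4,-.25,.03,.12)).items():
        q=p[(X>x[0])&(X<x[1])&(Y>x[2])&(Y<x[3])&(Z>x[4])&(Z<x[5])]; print(nm,len(q),np.percentile(q,[3,97],0).round(3).tolist() if len(q) else "")
E
```

```text
top red 23 mean [0.6076 0.2547 0.1105] lo [0.5847 0.2525 0.1067] hi [0.6299 0.2569 0.1129]
top orange 59 mean [0.6086 0.2585 0.1651] lo [0.5839 0.2554 0.161 ] hi [0.6339 0.262  0.1687]
top yellow 18 mean [0.6048 0.3276 0.1932] lo [0.5968 0.3087 0.1859] hi [0.6102 0.3362 0.2016]
top hood 1264 mean [0.6149 0.1872 0.1535] lo [0.5657 0.15   0.1496] hi [0.6612 0.2226 0.1574]
top blue 271 mean [0.6072 0.3109 0.2139] lo [0.5562 0.1487 0.1549] hi [0.653  0.4215 0.262 ]
top panel 255 slope -0.0383 x@y=.25 0.5573 y range [0.164  0.3537] std 0.0028
top panel 262 slope -0.0361 x@y=.25 0.6623 y range [0.1641 0.3565] std 0.0028
cube line [-0.00583915  0.60676234]
top mat ((451.0380554199219, -51.64613342285156), (152.10426330566406, 231.1371307373047), 11.133793830871582)
spoon 730 [[0.304, -0.264, 0.003], [0.444, -0.154, 0.02]]
jar 734 [[0.414, -0.345, 0.038], [0.469, -0.29, 0.103]]
side red 8 mean [0.5873 0.257  0.1128] lo [0.5831 0.2539 0.1113] hi [0.5914 0.26   0.1153]
side orange 122 mean [0.6098 0.2503 0.1499] lo [ 0.5833  0.1128 -0.0008] hi [0.6412 0.2665 0.169 ]
side yellow 66 mean [0.6035 0.3329 0.196 ] lo [0.5975 0.3224 0.188 ] hi [0.6102 0.3395 0.2023]
side hood 975 mean [0.6125 0.1895 0.1546] lo [0.5654 0.1544 0.1517] hi [0.6603 0.2234 0.1574]
side blue 3671 mean [0.603  0.4131 0.16  ] lo [0.5536 0.1607 0.0245] hi [0.6518 0.4275 0.2603]
side panel 154 slope -0.0363 x@y=.25 0.558 y range [0.1631 0.3565] std 0.0026
side panel 189 slope -0.0399 x@y=.25 0.6629 y range [0.166  0.3562] std 0.0028
cube line [-0.06166572  0.62402104]
side mat ((450.6612548828125, -51.781829833984375), (155.80555725097656, 240.47572326660156), 11.23355484008789)
spoon 369 [[0.304, -0.262, 0.003], [0.441, -0.153, 0.021]]
jar 504 [[0.417, -0.338, 0.033], [0.475, -0.285, 0.102]]
```

>>> {"api": "play_rows", "payload": {"moves": [[0,0,0,0,0,-0.14],[0,0,0,0,0,-0.14],[0,0,0,0,0,-0.14],[0,0,0,0,0,-0.14],[0,0,0,0,0,-0.14],[0,0,0,0,0,-0.14],[0,0,0,0,0,-0.14],[0,0,0,0,0,-0.14],[0,0,0,0,0,0],[0,0,0,0,0,0]], "fingers": -1}}

```text
time: 1.1
ee_pos: [0.2499, -0.5177, 0.4042]
tcp_rot: [-2.225, -2.217, -0.001]
wrist_force: [0.0, 0.7, -0.4]
grip_width: 0.0855
gripper_force: 0.0
```

>>> {"api": "play_rows", "payload": {"moves": [[28,37,0,0,0,0],[28,37,0,0,0,0],[28,37,0,0,0,0],[28,37,0,0,0,0],[28,37,0,0,0,0],[28,37,10,0,0,0],[28,37,20,0,0,0],[28,37,30,0,0,0],[28,37,30,0,0,0],[28,37,30,0,0,0],[0,0,0,0,0,0],[0,0,0,0,0,0]]}}

```text
time: 2.3
ee_pos: [0.6095, -0.2453, 0.2915]
tcp_rot: [-2.22, -2.219, 0.002]
wrist_force: [0.2, -0.3, -0.1]
grip_width: 0.0853
gripper_force: 0.0
```

```bash
python3 - <<'E'
from h import *
print(sensors.get_obs()["ee_pos"],sensors.get_obs()["tcp_rot"])
im,p=cloud("side","pics/s1.png")
X,Y,Z=p[...,0],p[...,1],p[...,2]
m=(X>.56)&(X<.68)&(Y>-.29)&(Y<-.16)&(Z>.04)&(Z<.056)
q=p[m];print(m.sum(),cv2.minAreaRect((q[:,:2]*1000).astype(np.float32)))
E
```

```text
[ 0.60948253 -0.24534093  0.29153988] [-2.21955686 -2.21877512  0.00222341]
164 ((622.4613647460938, -226.6154022216797), (64.16646575927734, 125.9837646484375), 0.22818635404109955)
```

>>> {"api": "play_rows", "payload": {"moves": [[9,11,0,0,0,0],[0,0,20,0,0,0],[0,0,20,0,0,0],[0,0,20,0,0,0],[0,0,20,0,0,0],[0,0,15,0,0,0],[0,0,10,0,0,0],[0,0,8,0,0,0],[0,0,0,0,0,0],[0,0,0,0,0,0]]}}

```text
time: 3.35
ee_pos: [0.6207, -0.2377, 0.1811]
tcp_rot: [2.222, 2.219, 0.001]
wrist_force: [-0.6, 0.3, 0.9]
grip_width: 0.0856
gripper_force: 0.0
```

>>> {"api": "play_rows", "payload": {"moves": [[0,0,0,0,0,0],[0,0,0,0,0,0],[0,0,0,0,0,0],[0,0,0,0,0,0],[0,0,0,0,0,0],[0,0,0,0,0,0],[0,0,0,0,0,0],[0,0,0,0,0,0]], "fingers": 1}}

```text
time: 4.15
ee_pos: [0.621, -0.2378, 0.1818]
tcp_rot: [2.221, 2.219, 0.001]
wrist_force: [0.3, 0.7, 5.2]
grip_width: 0.0628
gripper_force: 67.6
```

>>> {"api": "play_rows", "payload": {"moves": [[0,0,-8,0,0,0],[0,0,-12,0,0,0],[0,0,-15,0,0,0],[0,0,-20,0,0,0],[0,0,-20,0,0,0],[0,0,-15,0,0,0],[0,0,0,0,0,0],[0,0,0,0,0,0]]}}

```text
time: 4.95
ee_pos: [0.6203, -0.2374, 0.2708]
tcp_rot: [2.222, 2.22, 0.0]
wrist_force: [-0.8, 0.0, -2.2]
grip_width: 0.063
gripper_force: 67.0
```

```bash
python3 - <<'E'
from h import *
for n in("top","side"):
    im,p=cloud(n,f"pics/{n}2.png")
    cv2.imwrite(f"pics/{n}2c.png",cv2.resize(im[120:260,300:450] if n=="top" else im[90:230,170:320],None,fx=3,fy=3)[:,:,::-1])
cv2.imwrite("pics/both2.png",np.hstack([cv2.imread("pics/top2c.png")[:420,:420],cv2.imread("pics/side2c.png")[:420,:380]]))
E
```

```text
(no output)
```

View pics/both2.png

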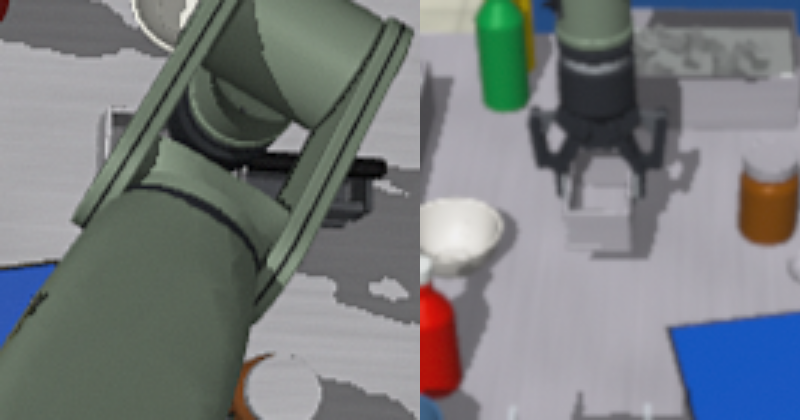

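Side view: the pan is gripped level and held clear of the dock, about 89 mm up. Next, carry it to the mat.

>>> {"api": "play_rows", "payload": {"moves": [[15,-9,0,0,0,0],[29,-18,0,0,0,0],[29,-18,0,0,0,0],[29,-18,0,0,0,0],[29,-18,0,0,0,0],[29,-18,0,0,0,0],[29,-18,0,0,0,0],[29,-18,0,0,0,0],[15,-12,0,0,0,0],[5,-3,0,0,0,0],[0,0,0,0,0,0],[0,0,0,0,0,0]]}}

```text
time: 6.25
ee_pos: [0.4715, -0.0002, 0.2707]
tcp_rot: [2.222, 2.219, 0.001]
wrist_force: [0.5, 0.2, -0.9]
grip_width: 0.0633
gripper_force: 67.0
```

>>> {"api": "play_rows", "payload": {"moves": [[0,0,10,0,0,0],[0,0,18,0,0,0],[0,0,18,0,0,0],[0,0,15,0,0,0],[0,0,10,0,0,0],[0,0,5,0,0,0],[0,0,4,0,0,0],[0,0,0,0,0,0],[0,0,0,0,0,0]]}}

```text
time: 7.15
ee_pos: [0.471, 0.0006, 0.1909]
tcp_rot: [2.222, 2.22, 0.001]
wrist_force: [0.6, -0.4, -1.6]
grip_width: 0.0636
gripper_force: 67.0
```

>>> {"api": "play_rows", "payload": {"moves": [[0,0,2,0,0,0],[0,0,2,0,0,0],[0,0,1,0,0,0],[0,0,0,0,0,0],[0,0,0,0,0,0]]}}

```text
time: 7.65
ee_pos: [0.4705, 0.0007, 0.1854]
tcp_rot: [-2.222, -2.22, 0.0]
wrist_force: [0.1, 0.0, -1.1]
grip_width: 0.0633
gripper_force: 67.0
```

>>> {"api": "play_rows", "payload": {"moves": [[0,0,0,0,0,0],[0,0,0,0,0,0],[0,0,0,0,0,0],[0,0,0,0,0,0],[0,0,0,0,0,0],[0,0,0,0,0,0],[0,0,0,0,0,0],[0,0,0,0,0,0],[0,0,0,0,0,0]], "fingers": -1}}

```text
time: 8.55
ee_pos: [0.4706, 0.0007, 0.1854]
tcp_rot: [2.223, 2.22, 0.0]
wrist_force: [-1.4, -0.6, 0.3]
grip_width: 0.0856
gripper_force: 0.0
```

>>> {"api": "play_rows", "payload": {"moves": [[0,0,-15,0,0,0],[0,0,-25,0,0,0],[0,0,-30,0,0,0],[0,0,-20,0,0,0],[-30,0,0,0,0,0],[-45,0,0,0,0,0],[-45,0,0,0,0,0],[-25,0,0,0,0,0],[0,0,0,0,0,0],[0,0,0,0,0,0]]}}

```text
time: 9.55
ee_pos: [0.4702, -0.1446, 0.2753]
tcp_rot: [-2.224, -2.218, -0.0]
wrist_force: [-0.3, -0.3, -0.9]
grip_width: 0.0854
gripper_force: 0.0
```

```bash
python3 - <<'E'
from h import *
o=sensors.get_obs();print(o["ee_pos"],o["time"])
for n in("side","top"):
    im,p=cloud(n,f"pics/{n}3.png")
    X,Y,Z=p[...,0],p[...,1],p[...,2]
    m=(X>.42)&(X<.53)&(Y>-.06)&(Y<.085)&(Z>.043)&(Z<.060)
    q=p[m];print(n,m.sum(),cv2.minAreaRect((q[:,:2]*1000).astype(np.float32)),np.percentile(q,[2,98],0).round(4).tolist() if len(q) else 0)
cv2.imwrite("pics/s3c.png",cv2.resize(cv2.imread("pics/side3.png")[130:270,210:360],None,fx=4,fy=4))
E
```

```text
[ 0.47021009 -0.14455045  0.27527307] 9.55
side 255 ((472.8079528808594, 7.95458984375), (64.02912902832031, 135.2892608642578), 0.2190774381160736) [[0.4416, -0.0586, 0.0436], [0.5046, 0.073, 0.055]]
top 290 ((471.76446533203125, 4.266746520996094), (128.41421508789062, 64.94334411621094), 89.94967651367188) [[0.4398, -0.0574, 0.0441], [0.5036, 0.068, 0.0543]]
```

View pics/s3c.png

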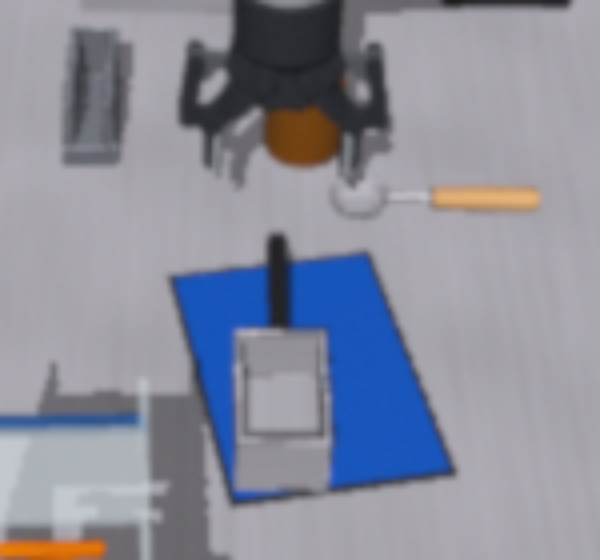

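The pan stands upright on the mat at crop (280,390), with its handle pointing to (277,240). The spoon at (360,195) is clear of it. Next, grip the handle.

>>> {"api": "play_rows", "payload": {"moves": [[22,1,0,0,0,0],[0,0,20,0,0,0],[0,0,20,0,0,0],[0,0,20,0,0,0],[0,0,14,0,0,0],[0,0,7,0,0,0],[0,0,0,0,0,0],[0,0,0,0,0,0]]}}

```text
time: 10.45
ee_pos: [0.4718, -0.1219, 0.1949]
tcp_rot: [2.221, 2.221, 0.0]
wrist_force: [0.1, -0.1, 0.2]
grip_width: 0.0853
gripper_force: 0.0
```

>>> {"api": "play_rows", "payload": {"moves": [[0,0,0,0,0,0],[0,0,0,0,0,0],[0,0,0,0,0,0],[0,0,0,0,0,0],[0,0,0,0,0,0],[0,0,0,0,0,0],[0,0,0,0,0,0],[0,0,0,0,0,0],[0,0,0,0,0,0],[0,0,0,0,0,0],[0,0,0,0,0,0],[0,0,0,0,0,0]], "fingers": 1}}

```text
time: 11.65
ee_pos: [0.4714, -0.1224, 0.1945]
tcp_rot: [2.222, 2.22, -0.0]
wrist_force: [-0.6, -1.5, 3.1]
grip_width: 0.0127
gripper_force: 61.2
```

>>> {"api": "play_rows", "payload": {"moves": [[0,0,-5,0,0,0],[0,0,-10,0,0,0],[0,0,-15,0,0,0],[0,0,-15,0,0,0],[0,0,0,0,0,0],[0,0,0,0,0,0],[0,0,0,0,0,0]]}}

```text
time: 12.35
ee_pos: [0.471, -0.1221, 0.2387]
tcp_rot: [-2.222, -2.219, 0.001]
wrist_force: [0.3, -0.2, -2.1]
grip_width: 0.0127
gripper_force: 60.5
```

```bash
cat > pan.py <<'E'
from h import *
def pan(n,save=None):
    o=sensors.get_obs(); t=o["ee_pos"]; im,p=cloud(n,save)
    # points into a frame under the TCP turned with tool x
    Rm=R.from_rotvec(o["tcp_rot"]).as_matrix(); q=(p-t)@Rm   # tool frame: x ahead, y, z down
    m=(q[...,0]>.055)&(q[...,0]<.22)&(abs(q[...,1])<.06)&(q[...,2]>.10)&(q[...,2]<.20)
    m&=(p[...,2]>.02)
    return o,im,p,q,m
E
python3 - <<'E'
from pan import *
for n in("side","top"):
    o,im,p,q,m=pan(n,f"pics/{n}4.png")
    Q=q[m]; 
    # rim: fit plane z = a x + b y + c to the topmost points per bin
    rim=[]
    for a in np.arange(.07,.20,.008):
        k=Q[(abs(Q[:,0]-a)<.004)]
        if len(k)>5: rim.append((a,np.percentile(k[:,2],5),np.percentile(k[:,1],2),np.percentile(k[:,1],98)))
    rim=np.array(rim).round(4); print(n,o["ee_pos"],o["wrist_force"].round(1)); print(rim.tolist()); print("x",np.percentile(Q[:,0],[1,99]).round(4),"slope",np.polyfit(rim[:,0],rim[:,1],1))
E
```

```text
side [ 0.47097398 -0.12205366  0.23874079] [ 0.3 -0.2 -2.1]
[[0.07, 0.1437, -0.0044, 0.0089], [0.078, 0.1435, -0.0206, 0.0084], [0.086, 0.1453, -0.0254, 0.0286], [0.094, 0.1428, -0.0284, 0.0331], [0.102, 0.144, -0.0288, 0.0338], [0.11, 0.1439, -0.0283, 0.0337], [0.118, 0.1447, -0.0281, 0.032], [0.126, 0.1437, -0.0277, 0.0337], [0.134, 0.1445, -0.03, 0.0336], [0.142, 0.1451, -0.0275, 0.0318], [0.15, 0.1417, -0.0298, 0.0319], [0.166, 0.1415, -0.0289, 0.032], [0.174, 0.1439, -0.0288, 0.032], [0.19, 0.1453, -0.0296, 0.0316], [0.198, 0.1441, -0.0269, 0.0319]]
x [0.0641 0.1962] slope [-0.00076202  0.14394512]
top [ 0.47094259 -0.12206199  0.23860956] [-0.3  0.2 -1.8]
[[0.07, 0.1445, -0.0057, 0.0067], [0.078, 0.143, -0.0264, 0.0114], [0.086, 0.1421, -0.031, 0.0312], [0.094, 0.1445, -0.0314, 0.0307], [0.102, 0.1446, -0.0313, 0.0307], [0.11, 0.1445, -0.0313, 0.0318], [0.118, 0.143, -0.0313, 0.0314], [0.126, 0.1447, -0.0313, 0.0306], [0.134, 0.1459, -0.0313, 0.0306], [0.142, 0.1442, -0.0313, 0.0322], [0.15, 0.1449, -0.0312, 0.0311], [0.158, 0.1441, -0.0312, 0.0307], [0.166, 0.1472, -0.0314, 0.0306], [0.174, 0.146, -0.0312, 0.0324], [0.182, 0.1451, -0.0312, 0.0318], [0.19, 0.1428, -0.0308, 0.0297]]
x [0.0737 0.1899] slope [0.01329044 0.14271599]
```

>>> {"api": "play_rows", "payload": {"moves": [[0,9,0,0,0,-0.019],[0,18,0,0,0,-0.019],[0,25,0,0,0,0],[0,25,0,0,0,0],[0,25,0,0,0,0],[0,25,0,0,0,0],[0,18,0,0,0,0],[0,8,0,0,0,0],[0,0,0,0,0,0],[0,0,0,0,0,0]]}}

```text
time: 13.45
ee_pos: [0.6237, -0.1172, 0.2387]
tcp_rot: [-2.178, -2.261, 0.002]
wrist_force: [-0.8, -0.1, -2.5]
grip_width: 0.0132
gripper_force: 60.6
```

```bash
cat > disp.py <<'E'
from pan import *
a=np.arctan(.038); ex=np.array([-np.sin(a),np.cos(a)]); ey=np.array([-np.cos(a),-np.sin(a)]); O=np.array([.6095,.252])
def todisp(p): d=p[...,:2]-O; return np.stack([d@ex,d@ey],-1)
def report(n,save=None):
    o,im,p,q,m=pan(n,save); d=todisp(p); z=p[...,2]; t=o["ee_pos"]
    td=todisp(t); yaw=np.arctan2(*R.from_rotvec(o["tcp_rot"]).as_matrix()[[1,0],0])
    print(n,"t",round(o["time"],2),"TCP disp",td.round(4),"z",t[2].round(4),"yaw",np.degrees(yaw).round(2),"F",o["wrist_force"].round(1),"grip",o["grip_width"].round(4))
    k=m&(z>t[2]-.15)&(z<t[2]-.137)&(abs(d[...,1])<.05); D=d[k]
    if len(D)>10: print(" rim n",len(D),"x",np.percentile(D[:,0],[1,99]).round(4),"y",np.percentile(D[:,1],[2,98]).round(4))
    I=im.astype(int); y=(I[...,0]>150)&(I[...,1]>120)&(I[...,2]<100)&(abs(d[...,0])<.2)&(abs(d[...,1])<.06)
    Yd=np.c_[d[y],z[y]]; print(" yellow n",y.sum(), "in chute",(Yd[:,2]>.115).sum(),"below",(Yd[:,2]<.115).sum())
    red=(I[...,0]>90)&(I[...,1]<60)&(I[...,2]<60)&(abs(d[...,0])<.06)&(abs(d[...,1])<.06)&(z>.06)&(z<.13)
    if red.sum()>2: print(" red n",red.sum(),np.c_[d[red],z[red]].mean(0).round(4))
    return o,im,p,d
E
python3 - <<'E'
from disp import *
for n in("side","top"): report(n,f"pics/{n}5.png")
E
```

```text
Traceback (most recent call last):
  File "disp.py", line 7, in report
    print(n,"t",round(o["time"],2),"TCP disp",td.round(4),"z",t[2].round(4),"yaw",np.degrees(yaw).round(2),"F",o["wrist_force"].round(1),"grip",o["grip_width"].round(4))
                                                                                                                                                ^^^^^^^^^^^^^^^^^^^^^
AttributeError: 'float' object has no attribute 'round'
```

```bash
sed -i 's/o\["grip_width"\].round(4)/round(o["grip_width"],4)/' disp.py; python3 - <<'E'
from disp import *
for n in("side","top"): report(n,f"pics/{n}5.png")
E
```

```text
side t 13.5 TCP disp [-0.3695  0.    ] z 0.2388 yaw 92.12 F [-0.  -0.1 -2.9] grip 0.0132
 rim n 242 x [-0.3132 -0.1733] y [-0.0329  0.0298]
 yellow n 95 in chute 94 below 1
 red n 49 [0.0076 0.0214 0.0987]
top t 13.55 TCP disp [-3.695e-01  1.000e-04] z 0.239 yaw 92.11 F [ 0.2 -0.3 -1.4] grip 0.0129
 rim n 222 x [-0.2884 -0.179 ] y [-0.0326  0.0318]
 yellow n 92 in chute 92 below 0
 red n 36 [0.0026 0.0014 0.1112]
```

>>> {"api": "play_rows", "payload": {"moves": [[10,0,0,0,0,0],[20,0,0,0,0,0],[25,0,0,0,0,0],[25,0,0,0,0,0],[25,0,0,0,0,0],[10,0,0,0,0,0],[5,0,0,0,0,0],[0,0,0,0,0,0],[0,0,0,0,0,0]]}}

```text
time: 14.5
ee_pos: [0.62, 0.0018, 0.2395]
tcp_rot: [2.18, 2.261, -0.0]
wrist_force: [-0.9, 0.1, -1.5]
grip_width: 0.0132
gripper_force: 60.6
```

```bash
python3 - <<'E'
from disp import *
for n in("side","top"): report(n,f"pics/{n}6.png")
cv2.imwrite("pics/s6c.png",np.hstack([cv2.resize(cv2.imread(f"pics/{n}6.png")[a:a+150,b:b+130],None,fx=3,fy=3) for n,a,b in(("side",180,170),("top",100,130))]))
E
```

```text
side t 14.5 TCP disp [-0.2504 -0.001 ] z 0.2395 yaw 92.08 F [-0.9  0.1 -1.5] grip 0.0132
 rim n 126 x [-0.1951 -0.0553] y [-0.0326  0.0279]
 yellow n 105 in chute 104 below 1
 red n 49 [0.0076 0.0214 0.0987]
top t 14.55 TCP disp [-0.2506 -0.001 ] z 0.2395 yaw 92.06 F [-0.4 -0.1 -1.5] grip 0.013
 rim n 102 x [-0.1939 -0.0972] y [-0.0337  0.0304]
 yellow n 89 in chute 89 below 0
 red n 36 [0.0027 0.0013 0.1108]
```

View pics/s6c.png

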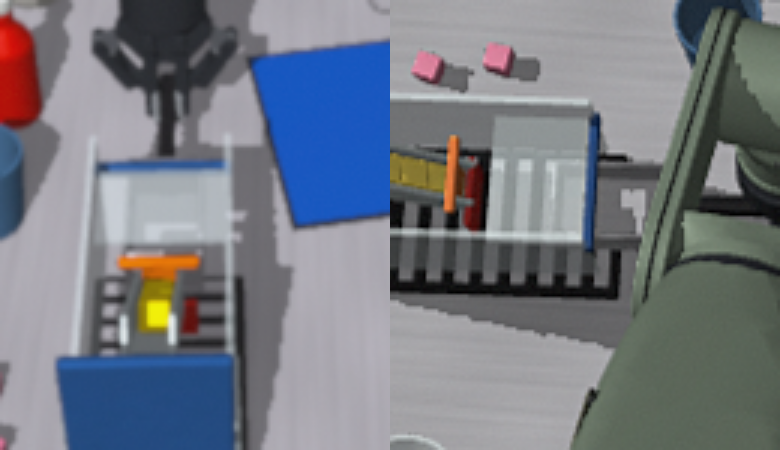

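Pan is centred in the bay, its end about 58 mm short of the paddle. The four cubes are still behind the orange gate.

>>> {"api": "play_rows", "payload": {"moves": [[10,0,0,0,0,0],[15,0,0,0,0,0],[15,0,0,0,0,0],[10,0,0,0,0,0],[5,0,0,0,0,0],[5,0,0,0,0,0],[5,0,0,0,0,0],[0,0,0,0,0,0]]}}

```text
time: 15.4
ee_pos: [0.6174, 0.0677, 0.2394]
tcp_rot: [2.179, 2.263, -0.001]
wrist_force: [0.0, -2.2, -0.9]
grip_width: 0.0129
gripper_force: 60.6
```

>>> {"api": "play_rows", "payload": {"moves": [[4,0,0,0,0,0],[4,0,0,0,0,0],[4,0,0,0,0,0],[3,0,0,0,0,0],[0,0,0,0,0,0],[0,0,0,0,0,0]]}}

```text
time: 16.0
ee_pos: [0.6169, 0.0824, 0.2393]
tcp_rot: [2.18, 2.262, -0.001]
wrist_force: [0.1, -5.3, -2.1]
grip_width: 0.0129
gripper_force: 60.4
```

```bash
python3 - <<'E'
from disp import *
for n in("side","top"): report(n,f"pics/{n}7.png")
E
```

```text
side t 16.0 TCP disp [-0.1698 -0.001 ] z 0.2393 yaw 92.13 F [ 0.1 -5.3 -2.1] grip 0.0129
 rim n 123 x [-0.0675  0.0308] y [-0.034   0.0285]
 yellow n 117 in chute 82 below 35
 red n 50 [0.0284 0.0205 0.1004]
top t 16.05 TCP disp [-0.1698 -0.001 ] z 0.2393 yaw 92.13 F [-0.1 -3.1 -2.5] grip 0.013
 rim n 84 x [-0.1136  0.0466] y [-0.0498  0.0276]
 yellow n 51 in chute 51 below 0
 red n 11 [0.0231 0.0216 0.1119]
```

>>> {"api": "play_rows", "payload": {"moves": [[2,0,0,0,0,0],[0,0,0,0,0,0],[0,0,0,0,0,0],[0,0,0,0,0,0],[0,0,0,0,0,0],[0,0,0,0,0,0],[0,0,0,0,0,0],[0,0,0,0,0,0],[0,0,0,0,0,0],[0,0,0,0,0,0],[0,0,0,0,0,0],[0,0,0,0,0,0]]}}

```text
time: 17.3
ee_pos: [0.6168, 0.0845, 0.2394]
tcp_rot: [-2.18, -2.262, 0.0]
wrist_force: [-1.2, -4.6, -2.8]
grip_width: 0.0132
gripper_force: 60.4
```

```bash
python3 - <<'E'
from disp import *
for n in("side","top"): report(n,f"pics/{n}8.png")
cv2.imwrite("pics/s8c.png",np.hstack([cv2.resize(cv2.imread(f"pics/{n}8.png")[a:a+150,b:b+130],None,fx=3,fy=3) for n,a,b in(("side",180,170),("top",100,75))]))
E
```

```text
side t 17.3 TCP disp [-0.1676 -0.001 ] z 0.2394 yaw 92.12 F [-1.2 -4.6 -2.8] grip 0.0132
 rim n 133 x [-0.0675  0.0324] y [-0.034   0.0285]
 yellow n 128 in chute 88 below 40
 red n 51 [0.03   0.0207 0.102 ]
top t 17.35 TCP disp [-0.1676 -0.001 ] z 0.2395 yaw 92.12 F [-0.9 -4.6 -3.3] grip 0.0129
 rim n 75 x [-0.111   0.0279] y [-0.0419  0.0281]
 yellow n 53 in chute 53 below 0
 red n 12 [0.026  0.0208 0.1104]
```

View pics/s8c.png

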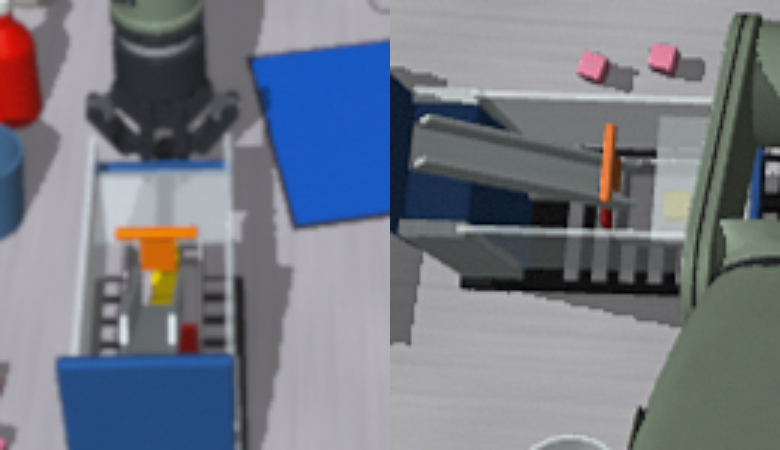

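The chute floor looks empty from above. Side crop (160,285) still shows yellow at the lip, so check where it is.

>>> {"api": "play_rows", "payload": {"moves": [[0,0,0,0,0,0],[0,0,0,0,0,0],[0,0,0,0,0,0],[0,0,0,0,0,0],[0,0,0,0,0,0]]}}

```text
time: 17.9
ee_pos: [0.6169, 0.0845, 0.2394]
tcp_rot: [-2.18, -2.262, 0.0]
wrist_force: [-0.2, -4.1, -2.9]
grip_width: 0.0132
gripper_force: 60.4
```

```bash
python3 - <<'E'
from disp import *
for n in("side","top"):
    o,im,p,d=report(n,f"pics/{n}9.png")
    h=cv2.cvtColor(im,cv2.COLOR_RGB2HSV); y=(h[...,0]>=22)&(h[...,0]<=33)&(h[...,1]>60)&(h[...,2]>90)&(abs(d[...,0])<.15)&(abs(d[...,1])<.06)
    v,u=np.nonzero(y); 
    for a,b in list(zip(u,v))[::3]: print((int(a),int(b)),d[b,a].round(3),p[b,a,2].round(3),h[b,a],end="; ")
    print()
E
```

```text
side t 17.9 TCP disp [-0.1677 -0.001 ] z 0.2394 yaw 92.12 F [-0.2 -4.1 -2.9] grip 0.0132
 rim n 135 x [-0.0671  0.0332] y [-0.0341  0.0285]
 yellow n 126 in chute 86 below 40
 red n 50 [0.0306 0.0206 0.1029]
(229, 261) [-0.021  0.014] 0.15 [ 22  69 137]; (229, 265) [-0.081  0.01 ] 0.067 [ 24 191 135]; (229, 268) [-0.075  0.01 ] 0.063 [ 22 163 111]; (222, 271) [-0.059 -0.007] 0.07 [ 26 243 219]; (225, 271) [-0.06  0.  ] 0.069 [ 25 237 139]; (228, 271) [-0.059  0.008] 0.07 [ 25 187 134]; (221, 272) [-0.053 -0.009] 0.074 [ 27 244 226]; (224, 272) [-0.051 -0.002] 0.076 [ 26 239 156]; (227, 272) [-0.052  0.006] 0.075 [ 26 238 151]; (221, 273) [-0.049 -0.009] 0.075 [ 27 244 226]; (224, 273) [-0.05  -0.002] 0.073 [ 25 239 155]; (227, 273) [-0.05   0.006] 0.074 [ 26 238 152]; (221, 274) [-0.045 -0.009] 0.076 [ 26 242 202]; (224, 274) [-0.05  -0.002] 0.07 [ 26 238 153]; (227, 274) [-0.046  0.006] 0.075 [ 26 238 152]; (222, 275) [-0.043 -0.006] 0.075 [ 26 239 157]; (225, 275) [-0.042  0.001] 0.075 [ 26 238 154]; (228, 275) [0.045 0.014] 0.18 [ 25  84 125]; (223, 276) [-0.04  -0.004] 0.074 [ 26
[... 185 characters left out ...]
76 [ 25 138 133]; (223, 278) [-0.034 -0.004] 0.074 [ 26 237 140]; (226, 278) [-0.035  0.004] 0.073 [ 26 237 138]; (221, 279) [-0.036 -0.009] 0.069 [ 26 236 133]; (224, 279) [-0.03  -0.001] 0.075 [ 26 237 141]; (227, 279) [0.078 0.013] 0.208 [ 25 101 126]; (222, 280) [-0.029 -0.006] 0.072 [ 26 238 149]; (225, 280) [-0.03   0.001] 0.072 [ 26 238 150]; (220, 281) [-0.024 -0.011] 0.075 [ 23  93 126]; (223, 281) [-0.026 -0.004] 0.072 [ 24 119 131]; (226, 281) [-0.026  0.004] 0.072 [ 24  96 127]; 
top t 17.95 TCP disp [-0.1677 -0.001 ] z 0.2395 yaw 92.12 F [-0.5 -4.6 -3.2] grip 0.013
 rim n 74 x [-0.1112  0.0339] y [-0.0336  0.0282]
 yellow n 52 in chute 52 below 0
 red n 12 [0.026  0.0208 0.1104]
```

All the yellow is at z≈0.075, inside the pan, and the chute is empty. Next, back out smoothly.

>>> {"api": "play_rows", "payload": {"moves": [[-3,0,0,0,0,0],[-6,0,0,0,0,0],[-9,0,0,0,0,0],[-12,0,0,0,0,0],[-15,0,0,0,0,0],[-18,0,0,0,0,0],[-20,0,0,0,0,0],[-20,0,0,0,0,0],[-20,0,0,0,0,0],[-20,0,0,0,0,0],[-20,0,0,0,0,0],[-17,0,0,0,0,0]]}}

```text
time: 19.2
ee_pos: [0.6236, -0.0977, 0.2398]
tcp_rot: [2.181, 2.26, 0.001]
wrist_force: [0.3, -0.3, -3.0]
grip_width: 0.0131
gripper_force: 60.5
```

>>> {"api": "play_rows", "payload": {"moves": [[-12,0,0,0,0,0],[-8,0,0,0,0,0],[-4,0,0,0,0,0],[0,0,0,0,0,0],[0,0,0,0,0,0]]}}

```text
time: 19.7
ee_pos: [0.6244, -0.1187, 0.2393]
tcp_rot: [-2.179, -2.262, -0.0]
wrist_force: [-0.6, -0.6, -3.0]
grip_width: 0.0131
gripper_force: 60.5
```

```bash
python3 - <<'E'
from disp import *
for n in("side","top"):
    o,im,p,d=report(n,f"pics/{n}10.png")
    h=cv2.cvtColor(im,cv2.COLOR_RGB2HSV); y=(h[...,0]>=22)&(h[...,0]<=33)&(h[...,1]>110)&(h[...,2]>90)
    t=todisp(o["ee_pos"]); q=d-t; q[...,0]-=.133
    for nm,w in(("pan",(abs(q[...,0])<.06)&(abs(q[...,1])<.035)),("disp",(abs(d[...,0]-.02)<.15)&(abs(d[...,1])<.08))):
        k=y&w; print(n,nm,k.sum(),np.percentile(np.c_[q[k],p[k][:,2]],[3,97],0).round(3).tolist() if k.sum() else "")
    np.savez(f"{n}10.npz",im=im,p=p)
s,t=[cv2.imread(f"pics/{n}10.png") for n in("side","top")]
cv2.imwrite("pics/b10.png",np.hstack([cv2.resize(s[150:300,170:300],None,fx=3,fy=3),cv2.resize(t[100:250,150:270],None,fx=3,fy=3)]))
E
```

```text
side t 19.7 TCP disp [-0.371  -0.0008] z 0.2393 yaw 92.16 F [-0.6 -0.6 -3. ] grip 0.0131
 rim n 273 x [-0.3121 -0.1754] y [-0.0339  0.0295]
 yellow n 18 in chute 17 below 1
 red n 69 [0.008  0.0144 0.1071]
side pan 208 [[-0.044, -0.011, 0.061], [0.025, 0.01, 0.097]]
side disp 0 
top t 19.75 TCP disp [-0.3709 -0.0008] z 0.2394 yaw 92.17 F [ 0.3  0.4 -2.2] grip 0.0131
 rim n 291 x [-0.2884 -0.1804] y [-0.033   0.0308]
 yellow n 52 in chute 52 below 0
 red n 35 [0.0027 0.0008 0.1105]
top pan 249 [[-0.045, -0.009, 0.062], [0.02, 0.012, 0.097]]
top disp 0
```

View pics/b10.png

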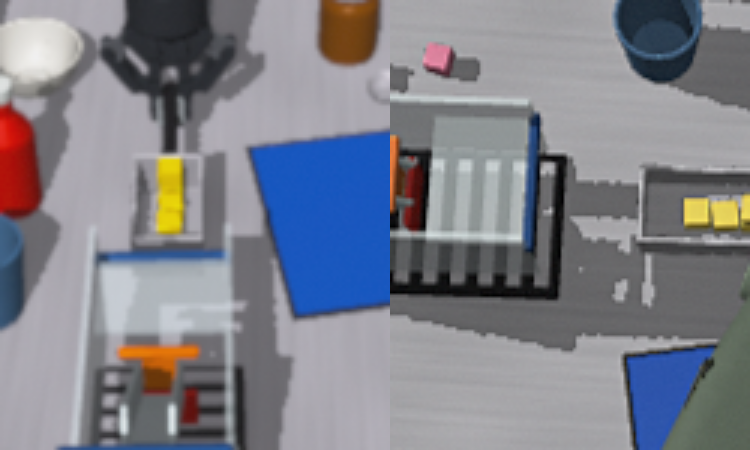

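Three cubes show in a row in the pan and the fourth sits on top of the rear one, top at z 97 mm. None are left in the dispenser. Next, back to the mat.

>>> {"api": "play_rows", "payload": {"moves": [[0,-4,0,0,0,0],[0,-8,0,0,0,0],[0,-13,0,0,0,0],[0,-18,0,0,0,0],[0,-20,0,0,0,0],[0,-20,0,0,0,0],[0,-20,0,0,0,0],[0,-18,0,0,0,0],[0,-15,0,0,0,0],[0,-11,0,0,0,0],[0,-7,0,0,0,0],[0,-3,0,0,0,0]]}}

```text
time: 21.0
ee_pos: [0.467, -0.1251, 0.2396]
tcp_rot: [2.18, 2.262, 0.0]
wrist_force: [0.8, -0.1, -2.0]
grip_width: 0.0135
gripper_force: 60.5
```

>>> {"api": "play_rows", "payload": {"moves": [[0,0,3,0,0,0],[0,0,5,0,0,0],[0,0,7,0,0,0],[0,0,8,0,0,0],[0,0,7,0,0,0],[0,0,5,0,0,0],[0,0,4,0,0,0],[0,0,2,0,0,0],[0,0,1,0,0,0],[0,0,0,0,0,0],[0,0,0,0,0,0]]}}

```text
time: 22.1
ee_pos: [0.4677, -0.1252, 0.1977]
tcp_rot: [2.18, 2.262, 0.0]
wrist_force: [-1.1, -0.0, -2.6]
grip_width: 0.0132
gripper_force: 60.5
```

>>> {"api": "play_rows", "payload": {"moves": [[0,0,1,0,0,0],[0,0,1,0,0,0],[0,0,1,0,0,0],[0,0,0.5,0,0,0],[0,0,0,0,0,0],[0,0,0,0,0,0]]}}

```text
time: 22.7
ee_pos: [0.4678, -0.1253, 0.1945]
tcp_rot: [2.18, 2.262, 0.0]
wrist_force: [-1.1, -0.6, 5.0]
grip_width: 0.0127
gripper_force: 61.4
```

>>> {"api": "play_rows", "payload": {"moves": [[0,0,0,0,0,0],[0,0,0,0,0,0],[0,0,0,0,0,0],[0,0,0,0,0,0],[0,0,0,0,0,0],[0,0,0,0,0,0],[0,0,0,0,0,0],[0,0,0,0,0,0],[0,0,0,0,0,0],[0,0,0,0,0,0],[0,0,0,0,0,0]], "fingers": -1}}

```text
time: 23.8
ee_pos: [0.4675, -0.1251, 0.194]
tcp_rot: [-2.18, -2.262, -0.0]
wrist_force: [-0.8, 0.3, 0.7]
grip_width: 0.0854
gripper_force: 0.0
```

>>> {"api": "play_rows", "payload": {"moves": [[0,0,-10,0,0,0],[0,0,-20,0,0,0],[0,0,-30,0,0,0],[0,0,-30,0,0,0],[0,0,-20,0,0,0],[0,0,0,0,0,0],[0,0,0,0,0,0]]}}

```text
time: 24.5
ee_pos: [0.4675, -0.1251, 0.3044]
tcp_rot: [2.179, 2.261, 0.001]
wrist_force: [-0.1, -0.6, -0.0]
grip_width: 0.0855
gripper_force: 0.0
```

```bash
python3 - <<'E'
from h import *
print(sensors.get_obs()["ee_pos"])
M=np.array([.451,-.0517]);a=np.radians(101.2);ex=np.array([np.cos(a),np.sin(a)]);ey=np.array([-ex[1],ex[0]])
for n in("side","top"):
    im,p=cloud(n,f"pics/{n}11.png"); h=cv2.cvtColor(im,cv2.COLOR_RGB2HSV); X,Y,Z=p[...,0],p[...,1],p[...,2]
    w=(X>.41)&(X<.53)&(Y>-.047)&(Y<.09); y=w&(h[...,0]>=22)&(h[...,0]<=33)&(h[...,1]>110)&(h[...,2]>90)
    print(n,"yellow",y.sum(),np.percentile(p[y],[3,97],0).round(3).tolist())
    r=p[w&(Z>.045)&(Z<.058)&~y]; print(" rim",np.percentile(r,[2,98],0).round(3).tolist())
c=np.array([r[:,0].mean(),np.percentile(r[:,1],98)-.055]); print("mat coords",(c-M)@ex,(c-M)@ey)
cv2.imwrite("pics/f.png",cv2.resize(cv2.imread("pics/side11.png")[130:270,210:360],None,fx=4,fy=4))
E
```

```text
[ 0.4674932  -0.12510109  0.30440948]
side yellow 211 [[0.451, -0.04, 0.01], [0.474, 0.033, 0.053]]
 rim [[0.432, -0.044, 0.046], [0.496, 0.07, 0.055]]
top yellow 259 [[0.452, -0.038, 0.009], [0.473, 0.028, 0.053]]
 rim [[0.431, -0.044, 0.046], [0.496, 0.065, 0.055]]
mat coords 0.058284505750201616 -0.02398567047656562
```

View pics/f.png

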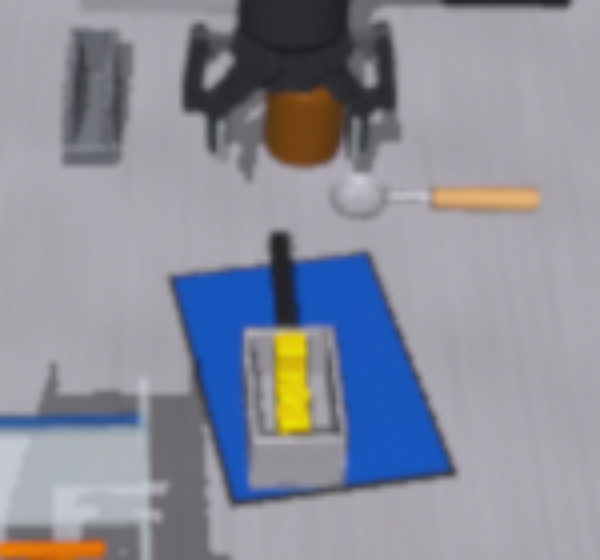

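The pan stands level on the mat at crop (293,390) with the cubes inside it and the gripper clear.

```bash
python3 -c "
from bench import job
print(job.close_job())"
```

```text
the job is handed in; nothing more can be done
None
```

The job is handed in: the pan, with all four mango cubes in it, stands upright on the blue mat and is let go, at about 24.5 s of the 54 s; no verdict was shown.

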